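# Take the left-hand cap off the fridge's gas cylinder

### The job

Unscrew the brass cap from the small gas cylinder that feeds the vaccine fridge: its thread is left-handed, so it loosens clockwise; feel that it gives, do not strain it the wrong way, and do not force it or pull hard while the thread still holds. Then lift it off, set it down upright in the shallow grey tray without dropping it, and leave the other things where they stand.

Things in the scene. Friction and masses are not known exactly. Their poses are not given: they have to be found in the camera images.
- cap: hexagonal brass cap, corners notched (sign of a left-hand thread), 48 mm across flats, 32 mm high, 100 to 170 g, closed above, open below, hollow 26 mm deep. Origin: centre of its underside; z up; x square to one pair of flats, the others 60 and 120 degrees from it. Thread: clockwise from above raises it 1.9 mm per rad and loosens it; anticlockwise it runs tight within 0.1 to 1.5 rad
- cap_top (a point): middle of the cap's closed top, 32 mm above its underside. Clockwise, the thread runs out after some 0.6 to 1.9 rad (never the same); over the next 0.4 rad or so the cap lifts straight off, then a hard stop. While the thread holds, an upward pull meets a firm stop (10 N is plenty to tell); once free, only its weight and the spring are felt. Let go, it stays as turned
- cylinder: squat grey gas cylinder, 150 mm across, fixed to the desk in its bench stand (stand 160 mm across). Origin: centre of its underside, z up. Its shoulder is 150 mm up; from it rises an upright brass stub on the z axis, 26 mm across, top 190 mm up, with two small thread pins reaching 38 mm across. Screwed on, the cap's underside is about 165 mm up
- stub_top (a point): middle of the stub's top, 190 mm above the cylinder's underside. A spring pin here (2 to 4 N) lifts the cap as it loosens. The cap has about 1.5 mm of sideways play on the stub. More than 50 N between cap and cylinder (a turn of some 0.5 Nm against a stop) harms the thread
- tray: shallow grey plastic tray, fixed, 170 x 170 mm outside, 28 mm high, walls and floor 4 to 5 mm thick. Origin: centre of its underside, z up
- medicine: amber glass medicine bottle with white cap, 54 mm across, 110 mm high, loose, to be left alone. Origin: centre of its underside
- jar: white plastic jar with blue lid, 68 mm across, 85 mm high, loose, to be left alone. Origin: centre of its underside
- carton: cardboard carton 60 x 100 x 45 mm (x, y, z), loose, to be left alone. Origin: centre of its underside
Mind the look-alikes: they are no part of the job. Leave any blue or pink look-alike of the cylinder alone.

How it is judged:
On the way:
1. the cap is clear of its stub, straight above it (z of cap in the frame of cylinder above 0.187 m and horizontal distance between cap and cylinder below 0.02 m), for 0.02 s.
At the end, for the whole second after the job is handed in: the cap stands upright (within 0.1 rad), closed end up, on the tray's floor (underside within 9 mm of the tray's underside, centre within 62 mm of the tray's middle along each side), at rest and let go (x of cap in the frame of tray between -0.062 and 0.062 m and y of cap in the frame of tray between -0.062 and 0.062 m and z of cap in the frame of tray below 0.009 m and angle between cap's own z axis and vertical below 0.1 rad and linear speed of cap below 0.02 m/s); the robot touches nothing.
It fails at once if the thread is strained: more than 50 N between cap and cylinder (turned tight the wrong way, pulled while it still holds, or forced) (contact force between cap and cylinder above 50 N).
It fails at once if the cap is dropped: it moves faster than 0.6 m/s away from the cylinder while the fingers do not hold it (linear speed of cap above 0.6 m/s and contact force between cap and the fingers below 0.1 N and horizontal distance between cap and cylinder above 0.03 m).
It fails at once if the medicine bottle, jar or carton is moved more than 20 mm (distance of any of medicine, jar, carton from where it was at the start of the episode above 0.02 m).
It also fails if it takes over 72 s, if anything falls off the work surface, if the arm or the gripper's body presses on something with over 40 N, if the wrist force passes 120 N, or if a joint passes its speed limit or range.

### The arm

A 6-joint arm with a two-finger parallel gripper is mounted at the origin on the work surface. World frame = base frame: x ahead of the robot, y to its left, z up, the work surface at z = 0. Lengths are in m, angles in rad, forces in N, time in s.
With the tool pointing down it reaches from about 0.35 to 0.85 m from the base axis. Payload 8.1 kg.
Tool frame: the origin (TCP) lies between the finger pads; the fingertips stand 17 mm ahead of it and the grasp point (between the pads) lies 2 mm behind it (bot.tcp_to_tips is the distance from the TCP to the fingertips, in m); z points along the fingers, y is the line along which they close (so a half turn about z gives the same grasp; the last joint's range is limited). The gripper opens to 85 mm and grips with 20 to 120 N. Pads are 22 mm wide; open, the fingers measure 114 mm over their backs; the gripper's body (76 mm by 85 mm) begins 54 mm behind the grasp point. The pads swing forward as they close: fully open they stand 13 mm farther back than shut.
Start: joints at [1.15, 0.13, 1.488, -0, 1.523, -0.085], TCP at [0.198, 0.567, 0.248] pointing down, gripper open.
Joint ranges: [-2.96, 2.96], [-0.89, 2.26], [0.02, 2.5], [-1.34, 4.48], [0, 2.73], [-2.66, 2.66]. Speed limits (rad/s): [2.39, 2.39, 2.79, 3.14, 3.14, 3.14].

### API

Orientations are given as [roll, pitch, yaw] about the fixed x, y, z axes, in that order (R = Rz(yaw) Ry(pitch) Rx(roll)).
In Python, from rig import bot gives the robot as it stands. The module is installed in compiled form; this text tells all that it offers.
- The arm moves only by the tool play_rows, never from a script. Its argument "plan" is a list of rows, each an object with "xyz": the shift along the tool's x, y, z in units of 30 mm (1.0 is 30 mm), a list of three; "dr": the turn, a rotation vector about the tool's x, y, z in units of 10 degrees (1.0 is 10 degrees), a list of three; "fingers": the gripper's target within -1 to 1 (fully open at 1, half-way at 0, shut at -1). In form: [{"xyz": [x, y, z], "dr": [rx, ry, rz], "fingers": fingers}, ...]. A call has 1 to 10 rows; each row shifts and turns the commanded pose from where the row before left it, along the tool's axes as they then stand; what a row does not reach is not made up. A row lasts 1/8 s, in which the tool goes at most 62.5 mm and 10.7 degrees, less where a joint would pass 70% of its speed; a pose out of reach is approached as far as the arm can. A call is refused whole if a number of a shift passes 1 or a number of a turn 1, either way. A call with a gripper value outside its range is refused whole. The fingers move at their own pace and stop on an object; the grip force is fixed at half the most. Time passes only in rows, so rows that do not move let the fingers close. It gives the time, the measured TCP pose, the force, the opening and the grip force at its end, in the units of the state.
- bot.state(): the state, without advancing time (a new reading comes with each control period).
- bot.camera(name): name is "side" or "top"; returns a dict with "pixels" (480x640x3 uint8, red, green, blue), "range_z" (480x640 float32, m along the optical axis (not along the pixel's ray), 0 where there is no reading), "mtx" (3x3 intrinsics, pixels), "k1" (the pictures are not rectified: a ray, as slopes to the right and down, at radius r is drawn at 1 + k1 r^2 times it, then the intrinsics apply), "R" (3x3) and "t" (3): a world point X has camera coordinates R X + t. Camera axes: x right, y down, z forward; pixel columns grow to the right and rows downward; lengths in m; the calibration is good to about 2 mm. A picture is of the moment at which its call begins.
- bot.finish_job(): hands the job in; it is judged then, once.
The state is a dict: "t": time; "joint_positions": joint angles; "dq": joint speeds; "tau": joint torques, N m; "tool_pos": TCP position; "orientation": TCP orientation; "ft_force": force on the tool from outside, world axes, zero at the start; "wrist_torque": the same for the moment, N m; "finger_gap": opening from 0.0 (shut) to 1.0 (fully open); "grasp_force": force on a finger pad.
Only numpy, scipy, OpenCV 4.12 (cv2) and the standard library are available. Lean on these libraries where they do the work, as an engineer would, in place of code of your own. Each camera call takes 0.05 s, during which the arm holds its last target. There are 200 camera calls.

## Working session

There is one attempt and no reset: what is moved stays moved. The work goes in short steps, Python scripts to look and compute and a tool call to move; the robot and the scene stay as the last step left them, time stands still between calls to the robot, and variables do not carry over. Pictures are saved under pics/ and viewed, at most 10 in all, crops included, and the job is handed in when it is done.

Besides the shell and the picture viewer there is one more tool, called as name(argument=value, ...), one argument or row to a line, values as JSON. play_rows: Moves the arm, as the interface text tells. Its arguments: {"type":"object","properties":{"plan":{"type":"array"}},"required":["plan"]}

```bash
mkdir -p pics; cat > h.py <<'E'
import numpy as np, cv2
from rig import bot
def grab(n):
    c=bot.camera(n); return c
def pts(c):
    K=c["mtx"];h,w=c["range_z"].shape
    u,v=np.meshgrid(np.arange(w),np.arange(h))
    p=cv2.undistortPoints(np.stack([u,v],-1).reshape(-1,1,2).astype(float),K,np.array([c["k1"],0,0,0.])).reshape(h,w,2)
    z=c["range_z"][...,None]
    X=np.concatenate([p*z,z],-1)
    return (X-c["t"])@c["R"]   # R^T (X-t)
def save(c,f): cv2.imwrite(f,c["pixels"][...,::-1])
E
python3 - <<'E'
from h import *
for n in("top","side"):
    c=grab(n);save(c,f"pics/{n}0.png");print(n,c["k1"],c["mtx"].tolist(),(-c["R"].T@c["t"]).round(3))
    np.savez(f"{n}0.npz",P=pts(c),z=c["range_z"],im=c["pixels"])
print(bot.state())
E
```

```text
top -0.09910667110574306 [[512.2168954285193, 0.0, 319.2733738905832], [0.0, 512.2168954285193, 235.82166585326462], [0.0, 0.0, 1.0]] [0.513 0.006 1.215]
side 0.007782626684765639 [[494.9445983706217, 0.0, 315.3512656780614], [0.0, 494.9445983706217, 244.4787576524635], [0.0, 0.0, 1.0]] [0.707 0.425 1.4  ]
{'t': 0.1, 'joint_positions': array([ 1.14957685e+00,  1.31094676e-01,  1.48918659e+00,  1.33389299e-05,
        1.52295772e+00, -8.53804782e-02]), 'dq': array([-0.00072835, -0.00172329, -0.00135744, -0.00034805,  0.0016998 ,
       -0.0011228 ]), 'tau': array([ 1.67735820e-03, -5.70950496e+01, -5.01941800e+01, -3.56075839e-05,
        8.03356350e-03,  1.21425660e-04]), 'tool_pos': array([0.1975124 , 0.56607384, 0.24733498]), 'orientation': array([-3.13995345e+00, -1.53667973e-04,  2.80575288e+00]), 'ft_force': array([ 0.40797399, -0.04215332, -0.82900322]), 'wrist_torque': array([-0.02332533, -0.0021352 , -0.05850303]), 'grasp_force': 0.0, 'finger_gap': 1.005016625481567}
```

View pics/top0.png

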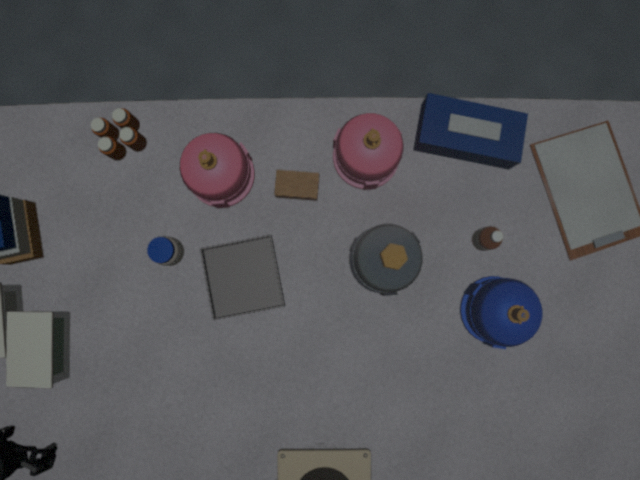

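View pics/side0.png

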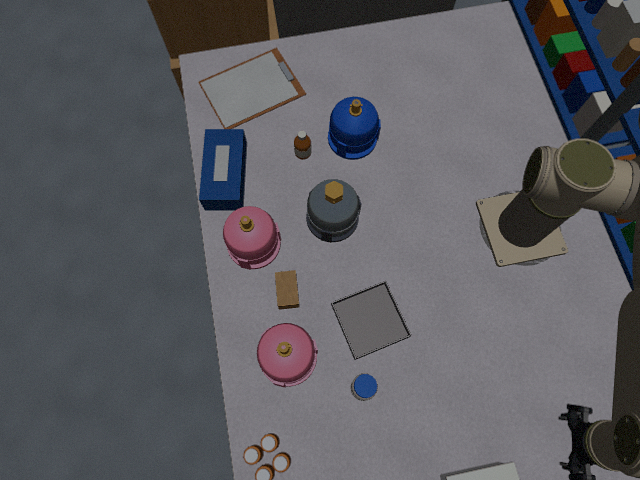

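The top view shows one grey cylinder at (388,258) with a hexagonal brass cap at (394,257). The look-alikes are two pink cylinders (215,167) and (369,148) and a blue one (505,312). The grey one fits because of its colour and its hex cap. The tray is at (243,277), the jar at (163,250), the carton at (297,185) and the medicine bottle at (490,238). The side view agrees, with the cap at (334,191) and the tray at (371,320).

```bash
python3 - <<'E'
from h import *
for n,(cu,cv_) in (("top",(394,257)),("side",(334,191))):
    d=np.load(f"{n}0.npz");P,im=d["P"],d["im"]
    hsv=cv2.cvtColor(im,cv2.COLOR_RGB2HSV)
    m=((hsv[...,0]>10)&(hsv[...,0]<30)&(hsv[...,1]>110)).astype(np.uint8)
    k,l,st,ce=cv2.connectedComponentsWithStats(m); i=l[cv_,cu]
    M=l==i; Q=P[M]; ztop=np.median(Q[:,2]); T=M&(abs(P[...,2]-ztop)<.008)
    print(n,st[i],"ztop",ztop,"mean",P[T].mean(0).round(4))
    # cast pixels of outline onto z=ztop using depth-replaced plane
    cnt=max(cv2.findContours(T.astype(np.uint8),0,1)[0],key=cv2.contourArea)[:,0]
    o=P[cnt[:,1],cnt[:,0]][:,:2]; c=(o.max(0)+o.min(0))/2; q=o-P[T].mean(0)[:2]
    a=np.arctan2(q[:,1],q[:,0]);r=np.hypot(*q.T)
    print("r",r.min(),r.max(),"corner phase deg mod60",np.degrees(np.angle(np.sum(r**8*np.exp(6j*a))))/6)
    A=np.radians(np.arange(0,60,3)); print([ (int(round(np.degrees(x))),round(float(sum(np.ptp(q@[np.cos(x),np.sin(x)]) for x in [x])*1000),1)) for x in np.radians(np.arange(0,180,10))])
    if n=="top": cv2.imwrite("pics/crop.png",cv2.resize(im[190:330,320:460,::-1],None,fx=4,fy=4,interpolation=2))
    for nm,pt in {"top":{"tray":(243,277),"jar":(160,250),"med":(496,236),"carton":(297,183),"pink2":(369,140)},"side":{"tray":(371,320),"jar":(364,386),"med":(302,133),"carton":(287,287)}}[n].items():
        print(nm,np.median(P[pt[1]-3:pt[1]+4,pt[0]-3:pt[0]+4].reshape(-1,3),0).round(3))
    s=(P[...,2]>.14)&(P[...,2]<.158)&(abs(P[...,0]-P[T].mean(0)[0])<.1)&(abs(P[...,1]-P[T].mean(0)[1])<.1)
    print("shoulder centre",[(np.percentile(P[s][:,k],1)+np.percentile(P[s][:,k],99))/2 for k in (0,1)])
    # tray rim
    t=np.median(P[{"top":277,"side":320}[n],{"top":243,"side":371}[n]].reshape(-1,3),0)
    R=(P[...,2]>.018)&(P[...,2]<.04)&(np.hypot(P[...,0]-t[0],P[...,1]-t[1])<.13)
    print("tray rect",cv2.minAreaRect(P[R][:,:2].astype(np.float32)))
E
```

```text
top [382 246  24  23 421] ztop 0.19612706981647382 mean [ 0.5498 -0.1407  0.196 ]
r 0.017077776164989244 0.02552512193155799 corner phase deg mod60 17.77462944743931
[(0, 44.2), (10, 46.0), (20, 46.5), (30, 45.9), (40, 45.0), (50, 45.2), (60, 46.9), (70, 47.5), (80, 47.6), (90, 46.9), (100, 46.0), (110, 44.9), (120, 47.7), (130, 49.3), (140, 49.4), (150, 48.1), (160, 45.6), (170, 44.5)]
tray [0.511 0.188 0.003]
jar [0.572 0.363 0.084]
med [ 0.596 -0.38   0.109]
carton [0.727 0.058 0.044]
pink2 [ 0.792 -0.097  0.178]
shoulder centre [np.float64(0.5520877918794191), np.float64(-0.14051193200137424)]
tray rect ((0.5115915536880493, 0.18907466530799866), (0.17135348916053772, 0.17239215970039368), 10.735071182250977)
side [325 181  18  23 330] ztop 0.19539118251500148 mean [ 0.5524 -0.1402  0.1958]
r 0.02109161842274334 0.028445065150826735 corner phase deg mod60 14.590555688949683
[(0, 50.5), (10, 52.8), (20, 53.6), (30, 52.7), (40, 51.5), (50, 52.9), (60, 53.5), (70, 54.2), (80, 53.3), (90, 51.9), (100, 51.0), (110, 51.4), (120, 52.4), (130, 53.2), (140, 52.7), (150, 50.7), (160, 47.7), (170, 46.7)]
tray [0.509 0.189 0.004]
jar [0.577 0.364 0.085]
med [ 0.594 -0.386  0.109]
carton [0.725 0.058 0.045]
shoulder centre [np.float64(0.5533645005026708), np.float64(-0.13881448707314817)]
tray rect ((0.5122942924499512, 0.18799251317977905), (0.17106226086616516, 0.17013831436634064), 10.573784828186035)
```

View pics/crop.png

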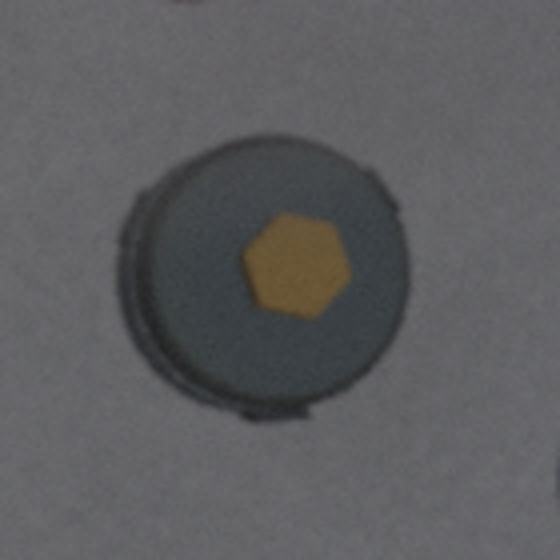

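The enlarged crop shows the hex cap centred at (298,266) on the grey cylinder. It sits at about (0.551, -0.140) with its top at z≈0.196, which matches the 0.197 expected. The corners lie near 18° mod 60, so the flat normals are near 48°. I'll grasp at yaw 138°, which leaves over 3.5 rad of clockwise wrist travel.

play_rows(
  plan=[
    {"xyz": [0,0,0],"dr": [0,0,0.76],"fingers": 1},
    {"xyz": [0,0,0],"dr": [0,0,0.76],"fingers": 1},
    {"xyz": [0,0,0],"dr": [0,0,0.76],"fingers": 1},
    {"xyz": [-0.98,-0.384,0],"dr": [0,0,0],"fingers": 1},
    {"xyz": [-0.98,-0.384,0],"dr": [0,0,0],"fingers": 1},
    {"xyz": [-0.98,-0.384,0],"dr": [0,0,0],"fingers": 1},
    {"xyz": [-0.98,-0.384,0],"dr": [0,0,0],"fingers": 1},
    {"xyz": [-0.98,-0.384,0],"dr": [0,0,0],"fingers": 1},
    {"xyz": [-0.98,-0.384,0],"dr": [0,0,0],"fingers": 1},
    {"xyz": [-0.98,-0.384,0],"dr": [0,0,0],"fingers": 1},
  ],
)

```text
t: 1.35
tool_pos: [0.2967, 0.3677, 0.2479]
orientation: [-3.141, 0.0, 2.408]
ft_force: [0.3, -0.1, -0.5]
finger_gap: 0.999
grasp_force: 0.0
```

play_rows(
  plan=[
    {"xyz": [-0.98,-0.384,0],"dr": [0,0,0],"fingers": 1},
    {"xyz": [-0.98,-0.384,0],"dr": [0,0,0],"fingers": 1},
    {"xyz": [-0.98,-0.384,0],"dr": [0,0,0],"fingers": 1},
    {"xyz": [-0.98,-0.384,0],"dr": [0,0,0],"fingers": 1},
    {"xyz": [-0.98,-0.384,0],"dr": [0,0,0],"fingers": 1},
    {"xyz": [-0.98,-0.384,0],"dr": [0,0,0],"fingers": 1},
    {"xyz": [-0.98,-0.384,0],"dr": [0,0,0],"fingers": 1},
    {"xyz": [-0.98,-0.384,0],"dr": [0,0,0],"fingers": 1},
    {"xyz": [-0.98,-0.384,0],"dr": [0,0,0],"fingers": 1},
    {"xyz": [-0.98,-0.384,0],"dr": [0,0,0],"fingers": 1},
  ],
)

```text
t: 2.6
tool_pos: [0.4378, 0.0854, 0.2479]
orientation: [-3.141, -0.0, 2.408]
ft_force: [-0.4, -0.2, -0.3]
finger_gap: 1.0
grasp_force: 0.0
```

play_rows(
  plan=[
    {"xyz": [-0.98,-0.384,0],"dr": [0,0,0],"fingers": 1},
    {"xyz": [-0.98,-0.384,0],"dr": [0,0,0],"fingers": 1},
    {"xyz": [-0.98,-0.384,0],"dr": [0,0,0],"fingers": 1},
    {"xyz": [-0.98,-0.384,0],"dr": [0,0,0],"fingers": 1},
    {"xyz": [-0.98,-0.384,0],"dr": [0,0,0],"fingers": 1},
    {"xyz": [-0.98,-0.384,0],"dr": [0,0,0],"fingers": 1},
    {"xyz": [-0.98,-0.384,0],"dr": [0,0,0],"fingers": 1},
    {"xyz": [-0.98,-0.384,0],"dr": [0,0,0],"fingers": 1},
    {"xyz": [0,0,0],"dr": [0,0,0],"fingers": 1},
    {"xyz": [0,0,0],"dr": [0,0,0],"fingers": 1},
  ],
)

```text
t: 3.85
tool_pos: [0.5503, -0.1391, 0.2478]
orientation: [-3.141, -0.001, 2.408]
ft_force: [0.2, 0.2, 0.0]
finger_gap: 0.998
grasp_force: 0.0
```

```bash
python3 - <<'E'
from h import *
a=grab("side")["pixels"][110:270,250:430];b=grab("top")["pixels"][170:330,310:490]
f=lambda x:cv2.resize(x[...,::-1],None,fx=2.2,fy=2.2,interpolation=2)
cv2.imwrite("pics/above.png",np.hstack([f(a),f(b)]))
E
```

```text
(no output)
```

View pics/above.png

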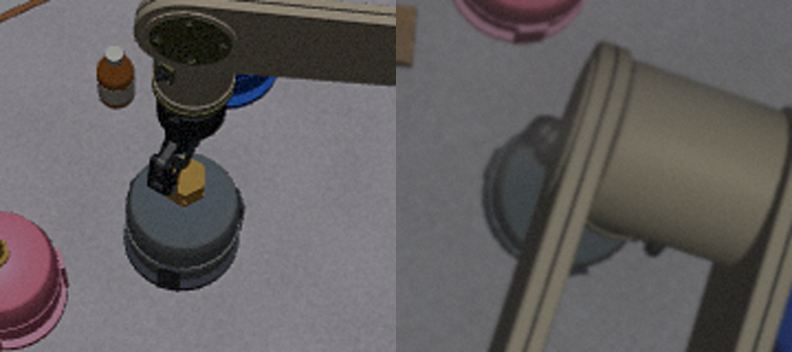

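The crop shows the open fingers straddling just above the cap at (187,185), with nothing else near. I'll go down with a small clockwise bias, then close.

play_rows(
  plan=[
    {"xyz": [0,0,0.5],"dr": [0,0,0.2],"fingers": 1},
    {"xyz": [0,0,0.5],"dr": [0,0,0],"fingers": 1},
    {"xyz": [0,0,0.5],"dr": [0,0,0],"fingers": 1},
    {"xyz": [0,0,0.4],"dr": [0,0,0],"fingers": 1},
    {"xyz": [0,0,0.2],"dr": [0,0,0],"fingers": 1},
    {"xyz": [0,0,0],"dr": [0,0,0],"fingers": 1},
  ],
)

```text
t: 4.7
tool_pos: [0.5505, -0.1395, 0.1848]
orientation: [-3.141, -0.001, 2.373]
ft_force: [0.2, -0.8, 0.1]
finger_gap: 0.995
grasp_force: 0.0
```

play_rows(
  plan=[
    {"xyz": [0,0,0],"dr": [0,0,0],"fingers": -1},
    {"xyz": [0,0,0],"dr": [0,0,0],"fingers": -1},
    {"xyz": [0,0,0],"dr": [0,0,0],"fingers": -1},
    {"xyz": [0,0,0],"dr": [0,0,0],"fingers": -1},
    {"xyz": [0,0,0],"dr": [0,0,0],"fingers": -1},
    {"xyz": [0,0,0],"dr": [0,0,0],"fingers": -1},
  ],
)

```text
t: 5.45
tool_pos: [0.551, -0.1398, 0.1861]
orientation: [3.141, 0.001, 2.373]
ft_force: [-1.6, -0.1, 6.4]
finger_gap: 0.549
grasp_force: 61.8
```

```bash
python3 -c "
from rig import bot;s=bot.state();print({k:s[k] for k in('t','joint_positions','tool_pos','orientation','ft_force','wrist_torque','finger_gap','grasp_force')})"
```

```text
{'t': 5.45, 'joint_positions': array([-3.38548634e-01,  8.17547604e-02,  1.65486689e+00, -1.74121535e-04,
        1.40382385e+00, -1.14061171e+00]), 'tool_pos': array([ 0.55102853, -0.13980195,  0.18606468]), 'orientation': array([3.14127033e+00, 1.11425294e-03, 2.37288806e+00]), 'ft_force': array([-1.60941735, -0.10289577,  6.39288136]), 'wrist_torque': array([-0.15585567,  0.28184727,  0.01110264]), 'finger_gap': 0.5489498092081792, 'grasp_force': 61.769179701805115}
```

play_rows(
  plan=[
    {"xyz": [0,0,-0.05],"dr": [0,0,0.2],"fingers": -1},
    {"xyz": [0,0,0],"dr": [0,0,0.2],"fingers": -1},
    {"xyz": [0,0,-0.01],"dr": [0,0,0.3],"fingers": -1},
    {"xyz": [0,0,0],"dr": [0,0,0],"fingers": -1},
  ],
)

```text
t: 5.95
tool_pos: [0.5506, -0.1394, 0.1867]
orientation: [-3.142, -0.001, 2.25]
ft_force: [0.9, -0.2, -1.5]
finger_gap: 0.553
grasp_force: 62.7
```

```bash
cat > s.py <<'E'
from rig import bot;s=bot.state();print(*[f"{k}={s[k].round(4).tolist() if hasattr(s[k],'round') else s[k]}" for k in('t','tool_pos','orientation','ft_force','wrist_torque','finger_gap','grasp_force')]); print(s['joint_positions'][5])
E
python3 s.py
```

```text
t=5.95 tool_pos=[0.5506, -0.1394, 0.1867] orientation=[-3.1415, -0.0006, 2.2501] ft_force=[0.9427, -0.1842, -1.5009] wrist_torque=[-0.0449, -0.26, 0.0287] finger_gap=0.5532361670064914 grasp_force=62.723411321640015
-1.017685844901848
```

It gives freely clockwise (0.03 Nm). I'll continue.

play_rows(
  plan=[
    {"xyz": [0,0,-0.005],"dr": [0,0,0.5],"fingers": -1},
    {"xyz": [0,0,-0.005],"dr": [0,0,0.5],"fingers": -1},
    {"xyz": [0,0,-0.005],"dr": [0,0,0.5],"fingers": -1},
    {"xyz": [0,0,-0.005],"dr": [0,0,0.5],"fingers": -1},
    {"xyz": [0,0,-0.005],"dr": [0,0,0.5],"fingers": -1},
    {"xyz": [0,0,-0.005],"dr": [0,0,0.3],"fingers": -1},
    {"xyz": [0,0,0],"dr": [0,0,0],"fingers": -1},
  ],
)

```text
t: 6.82
tool_pos: [0.5504, -0.1392, 0.1876]
orientation: [-3.141, -0.001, 1.763]
ft_force: [-0.3, 1.3, -1.5]
finger_gap: 0.553
grasp_force: 62.7
```

play_rows(
  plan=[
    {"xyz": [0,0,-0.05],"dr": [0,0,0],"fingers": -1},
    {"xyz": [0,0,0],"dr": [0,0,0],"fingers": -1},
    {"xyz": [0,0,0],"dr": [0,0,0],"fingers": -1},
  ],
)

```text
t: 7.2
tool_pos: [0.5503, -0.1392, 0.1879]
orientation: [-3.14, -0.001, 1.763]
ft_force: [5.6, 0.3, -11.3]
finger_gap: 0.55
grasp_force: 64.6
```

```bash
python3 s.py
```

```text
t=7.2 tool_pos=[0.5503, -0.1392, 0.1879] orientation=[-3.1403, -0.0012, 1.7635] ft_force=[5.6404, 0.321, -11.2982] wrist_torque=[0.1447, -0.698, 0.0604] finger_gap=0.5503236200580471 grasp_force=64.62912887334824
-0.5310271356950585
```

The thread still holds: an 11 N pull gave a rise of only 0.3 mm. I'll ease off the pull and turn on in ~0.2 rad steps, with a pull test after each.

play_rows(
  plan=[
    {"xyz": [0,0,0.025],"dr": [0,0,0.4],"fingers": -1},
    {"xyz": [0,0,-0.005],"dr": [0,0,0.4],"fingers": -1},
    {"xyz": [0,0,-0.01],"dr": [0,0,0.4],"fingers": -1},
    {"xyz": [0,0,0],"dr": [0,0,0],"fingers": -1},
  ],
)

```text
t: 7.7
tool_pos: [0.5506, -0.1391, 0.1882]
orientation: [-3.141, -0.001, 1.553]
ft_force: [4.9, 1.4, -9.1]
finger_gap: 0.546
grasp_force: 65.0
```

play_rows(
  plan=[
    {"xyz": [0,0,-0.025],"dr": [0,0,0],"fingers": -1},
    {"xyz": [0,0,0],"dr": [0,0,0],"fingers": -1},
    {"xyz": [0,0,0],"dr": [0,0,0],"fingers": -1},
  ],
)

```text
t: 8.07
tool_pos: [0.5505, -0.1391, 0.1883]
orientation: [-3.141, -0.001, 1.554]
ft_force: [7.7, 0.8, -13.1]
finger_gap: 0.55
grasp_force: 64.4
```

```bash
python3 s.py
```

```text
t=8.075 tool_pos=[0.5505, -0.1391, 0.1883] orientation=[-3.1405, -0.001, 1.5542] ft_force=[7.7123, 0.7508, -13.148] wrist_torque=[0.203, -1.0817, 0.0011] finger_gap=0.5497773944589311 grasp_force=64.35327082872391
-0.3218038887211963
```

play_rows(
  plan=[
    {"xyz": [0,0,0.03],"dr": [0,0,0.4],"fingers": -1},
    {"xyz": [0,0,-0.005],"dr": [0,0,0.4],"fingers": -1},
    {"xyz": [0,0,-0.005],"dr": [0,0,0.4],"fingers": -1},
    {"xyz": [0,0,-0.02],"dr": [0,0,0],"fingers": -1},
    {"xyz": [0,0,0],"dr": [0,0,0],"fingers": -1},
  ],
)

```text
t: 8.7
tool_pos: [0.551, -0.1392, 0.1887]
orientation: [-3.142, -0.001, 1.345]
ft_force: [8.6, 1.7, -12.8]
finger_gap: 0.554
grasp_force: 64.4
```

```bash
python3 s.py
```

```text
t=8.7 tool_pos=[0.551, -0.1392, 0.1887] orientation=[-3.1416, -0.0008, 1.3449] ft_force=[8.6452, 1.6633, -12.8294] wrist_torque=[0.1399, -1.2877, 0.0649] finger_gap=0.5536307721356338 grasp_force=64.41390931606293
-0.11234612959844854
```

play_rows(
  plan=[
    {"xyz": [0,0.02,0.03],"dr": [0,0,0.4],"fingers": -1},
    {"xyz": [0,0,-0.005],"dr": [0,0,0.4],"fingers": -1},
    {"xyz": [0,0,-0.005],"dr": [0,0,0.4],"fingers": -1},
    {"xyz": [0,0,-0.02],"dr": [0,0,0],"fingers": -1},
    {"xyz": [0,0,0],"dr": [0,0,0],"fingers": -1},
  ],
)

```text
t: 9.32
tool_pos: [0.5514, -0.1394, 0.189]
orientation: [-3.141, -0.001, 1.135]
ft_force: [6.6, 1.6, -10.6]
finger_gap: 0.552
grasp_force: 64.7
```

```bash
python3 s.py
```

```text
t=9.325 tool_pos=[0.5514, -0.1394, 0.189] orientation=[-3.1411, -0.0006, 1.1354] ft_force=[6.6393, 1.6443, -10.6433] wrist_torque=[0.2406, -0.9546, 0.0121] finger_gap=0.5515955411525797 grasp_force=64.7200208902359
0.09721799403759843
```

Still held at about 1.24 rad.

play_rows(
  plan=[
    {"xyz": [0,0.01,0.02],"dr": [0,0,0.4],"fingers": -1},
    {"xyz": [0,0,-0.005],"dr": [0,0,0.4],"fingers": -1},
    {"xyz": [0,0,-0.005],"dr": [0,0,0.4],"fingers": -1},
    {"xyz": [0,0,-0.02],"dr": [0,0,0],"fingers": -1},
    {"xyz": [0,0,0],"dr": [0,0,0],"fingers": -1},
  ],
)

```text
t: 9.95
tool_pos: [0.5518, -0.1396, 0.1894]
orientation: [-3.141, -0.001, 0.926]
ft_force: [6.7, 0.5, -10.2]
finger_gap: 0.551
grasp_force: 64.7
```

```bash
python3 s.py
```

```text
t=9.95 tool_pos=[0.5518, -0.1396, 0.1894] orientation=[-3.1415, -0.0005, 0.926] ft_force=[6.6668, 0.4998, -10.1658] wrist_torque=[0.1539, -1.0859, 0.0959] finger_gap=0.5512657491273085 grasp_force=64.71098273992538
0.3065994199632815
```

play_rows(
  plan=[
    {"xyz": [0,0,0.02],"dr": [0,0,0.4],"fingers": -1},
    {"xyz": [0,0,-0.005],"dr": [0,0,0.4],"fingers": -1},
    {"xyz": [0,0,-0.005],"dr": [0,0,0.4],"fingers": -1},
    {"xyz": [0,0,-0.025],"dr": [0,0,0],"fingers": -1},
    {"xyz": [0,0,0],"dr": [0,0,0],"fingers": -1},
  ],
)

```text
t: 10.58
tool_pos: [0.5521, -0.1399, 0.1899]
orientation: [3.141, -0.001, 0.716]
ft_force: [9.5, -0.1, -10.8]
finger_gap: 0.552
grasp_force: 64.6
```

```bash
python3 s.py
```

```text
t=10.575 tool_pos=[0.5521, -0.1399, 0.1899] orientation=[3.1409, -0.0007, 0.7163] ft_force=[9.5286, -0.0724, -10.8026] wrist_torque=[-0.0853, -1.3713, -0.0005] finger_gap=0.5518316353955062 grasp_force=64.59763258695602
0.5160355951990292
```

play_rows(
  plan=[
    {"xyz": [0.025,0.02,0.02],"dr": [0,0,0.4],"fingers": -1},
    {"xyz": [0,0,-0.005],"dr": [0,0,0.4],"fingers": -1},
    {"xyz": [0,0,-0.005],"dr": [0,0,0.4],"fingers": -1},
    {"xyz": [0,0,-0.025],"dr": [0,0,0],"fingers": -1},
    {"xyz": [0,0,0],"dr": [0,0,0],"fingers": -1},
  ],
)

```text
t: 11.2
tool_pos: [0.5526, -0.1402, 0.1915]
orientation: [3.141, 0.0, 0.507]
ft_force: [0.4, -1.9, -0.4]
finger_gap: 0.557
grasp_force: 65.9
```

```bash
python3 s.py
```

```text
t=11.2 tool_pos=[0.5526, -0.1402, 0.1915] orientation=[3.1409, 0.0001, 0.5074] ft_force=[0.4072, -1.9025, -0.4072] wrist_torque=[-0.2792, -0.0995, 0.0151] finger_gap=0.55695954877168 grasp_force=65.86494505405426
0.7254524211670061
```

The force dropped to ~0 and the cap rose 1.6 mm, so the thread has run out. I'll lift gently.

play_rows(
  plan=[
    {"xyz": [0,0,-0.06],"dr": [0,0,0.25],"fingers": -1},
    {"xyz": [0,0,-0.06],"dr": [0,0,0],"fingers": -1},
    {"xyz": [0,0,0],"dr": [0,0,0],"fingers": -1},
  ],
)

```text
t: 11.58
tool_pos: [0.5527, -0.1401, 0.1951]
orientation: [3.141, -0.0, 0.463]
ft_force: [1.7, -2.5, 0.4]
finger_gap: 0.547
grasp_force: 65.8
```

```bash
python3 s.py
```

```text
t=11.575 tool_pos=[0.5527, -0.1401, 0.1951] orientation=[3.1408, -0.0002, 0.4632] ft_force=[1.6737, -2.4925, 0.4198] wrist_torque=[-0.4065, -0.2038, -0.022] finger_gap=0.5472764682621323 grasp_force=65.82565605640411
0.7696482867089963
```

Free (0.4 N). Lifting straight up.

play_rows(
  plan=[
    {"xyz": [0,0,-0.1],"dr": [0,0,0],"fingers": -1},
    {"xyz": [0,0,-0.1],"dr": [0,0,0],"fingers": -1},
    {"xyz": [0,0,-0.2],"dr": [0,0,0],"fingers": -1},
    {"xyz": [0,0,-0.2],"dr": [0,0,0],"fingers": -1},
    {"xyz": [0,0,-0.2],"dr": [0,0,0],"fingers": -1},
    {"xyz": [0,0,-0.2],"dr": [0,0,0],"fingers": -1},
    {"xyz": [0,0,-0.4],"dr": [0,0,0],"fingers": -1},
    {"xyz": [0,0,-0.4],"dr": [0,0,0],"fingers": -1},
    {"xyz": [0,0,-0.4],"dr": [0,0,0],"fingers": -1},
    {"xyz": [0,0,0],"dr": [0,0,0],"fingers": -1},
  ],
)

```text
t: 12.82
tool_pos: [0.5533, -0.1401, 0.2626]
orientation: [3.14, -0.002, 0.462]
ft_force: [0.0, 0.8, -1.0]
finger_gap: 0.551
grasp_force: 65.9
```

```bash
python3 - <<'E'
from h import *
s=bot.state();print(s["tool_pos"].round(4),s["orientation"].round(4),s["ft_force"].round(2),s["finger_gap"],s["joint_positions"].round(3))
a=grab("side")["pixels"][110:270,250:430]
cv2.imwrite("pics/lift.png",cv2.resize(a[...,::-1],None,fx=2.5,fy=2.5,interpolation=2))
psi=s["orientation"][2];d=np.array([.512,.1885])-s["tool_pos"][:2]
print((d@[np.cos(psi),np.sin(psi)])/.03,(d@[np.sin(psi),-np.cos(psi)])/.03)
E
```

```text
[ 0.5533 -0.1401  0.2626] [ 3.1396e+00 -1.9000e-03  4.6180e-01] [ 0.01  0.78 -1.02] 0.5511497692525531 [-0.338  0.043  1.555 -0.     1.541  0.771]
3.648375711491557 -10.417958066944944
```

View pics/lift.png

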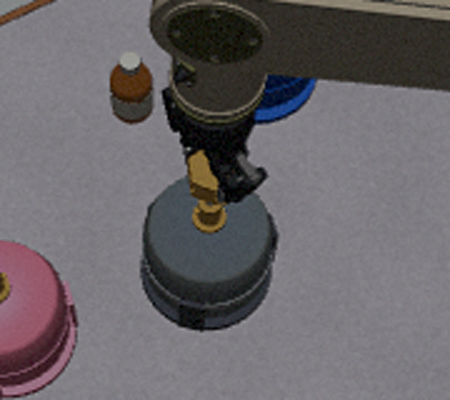

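The crop shows the cap in the fingers at (205,178) and the bare stub at (208,215). Carrying it to the tray centre (0.512, 0.1885).

play_rows(
  plan=[
    {"xyz": [0.15,-0.42,0],"dr": [0,0,0],"fingers": -1},
    {"xyz": [0.304,-0.868,0],"dr": [0,0,0],"fingers": -1},
    {"xyz": [0.304,-0.868,0],"dr": [0,0,0],"fingers": -1},
    {"xyz": [0.304,-0.868,0],"dr": [0,0,0],"fingers": -1},
    {"xyz": [0.304,-0.868,0],"dr": [0,0,0],"fingers": -1},
    {"xyz": [0.304,-0.868,0],"dr": [0,0,0],"fingers": -1},
    {"xyz": [0.304,-0.868,0],"dr": [0,0,0],"fingers": -1},
    {"xyz": [0.304,-0.868,0],"dr": [0,0,0],"fingers": -1},
    {"xyz": [0.304,-0.868,0],"dr": [0,0,0],"fingers": -1},
    {"xyz": [0.304,-0.868,0],"dr": [0,0,0],"fingers": -1},
  ],
)

```text
t: 14.12
tool_pos: [0.519, 0.1215, 0.26]
orientation: [-3.141, 0.001, 0.462]
ft_force: [1.0, 0.4, -1.1]
finger_gap: 0.551
grasp_force: 65.9
```

play_rows(
  plan=[
    {"xyz": [0.304,-0.868,0],"dr": [0,0,0],"fingers": -1},
    {"xyz": [0.304,-0.868,0],"dr": [0,0,0],"fingers": -1},
    {"xyz": [0.15,-0.45,0.5],"dr": [0,0,0],"fingers": -1},
    {"xyz": [0,0,1],"dr": [0,0,0],"fingers": -1},
    {"xyz": [0,0,1],"dr": [0,0,0],"fingers": -1},
    {"xyz": [0,0,1],"dr": [0,0,0],"fingers": -1},
    {"xyz": [0,0,1],"dr": [0,0,0],"fingers": -1},
    {"xyz": [0,0,1],"dr": [0,0,0],"fingers": -1},
    {"xyz": [0,0,1],"dr": [0,0,0],"fingers": -1},
    {"xyz": [0,0,0.5],"dr": [0,0,0],"fingers": -1},
  ],
)

```text
t: 15.38
tool_pos: [0.5088, 0.188, 0.0475]
orientation: [-3.141, 0.005, 0.462]
ft_force: [0.1, 0.7, -0.9]
finger_gap: 0.549
grasp_force: 65.9
```

play_rows(
  plan=[
    {"xyz": [0,0,0.2],"dr": [0,0,0],"fingers": -1},
    {"xyz": [0,0,0.1],"dr": [0,0,0],"fingers": -1},
    {"xyz": [0,0,0],"dr": [0,0,0],"fingers": -1},
  ],
)

```text
t: 15.75
tool_pos: [0.5118, 0.1889, 0.0426]
orientation: [3.141, -0.001, 0.462]
ft_force: [-0.2, 0.5, -1.4]
finger_gap: 0.548
grasp_force: 65.9
```

```bash
python3 s.py
```

```text
t=15.75 tool_pos=[0.5118, 0.1889, 0.0426] orientation=[3.1413, -0.0014, 0.4618] ft_force=[-0.1552, 0.4538, -1.391] wrist_torque=[-0.0198, -0.0425, 0.033] finger_gap=0.5476514007095079 grasp_force=65.90906471014023
1.36857852170447
```

Cap is about 16 mm above the floor. Lowering slowly to contact.

play_rows(
  plan=[
    {"xyz": [0,0,0.15],"dr": [0,0,0],"fingers": -1},
    {"xyz": [0,0,0.15],"dr": [0,0,0],"fingers": -1},
    {"xyz": [0,0,0.1],"dr": [0,0,0],"fingers": -1},
    {"xyz": [0,0,0],"dr": [0,0,0],"fingers": -1},
    {"xyz": [0,0,0],"dr": [0,0,0],"fingers": -1},
  ],
)

```text
t: 16.38
tool_pos: [0.5111, 0.1887, 0.0298]
orientation: [-3.142, 0.0, 0.462]
ft_force: [0.5, 0.9, -0.3]
finger_gap: 0.555
grasp_force: 65.9
```

play_rows(
  plan=[
    {"xyz": [0,0,0.07],"dr": [0,0,0],"fingers": -1},
    {"xyz": [0,0,0.04],"dr": [0,0,0],"fingers": -1},
    {"xyz": [0,0,0],"dr": [0,0,0],"fingers": -1},
  ],
)

```text
t: 16.75
tool_pos: [0.5111, 0.1887, 0.0263]
orientation: [-3.142, 0.0, 0.462]
ft_force: [-0.2, 0.8, -0.7]
finger_gap: 0.548
grasp_force: 66.0
```

play_rows(
  plan=[
    {"xyz": [0,0,0.04],"dr": [0,0,0],"fingers": -1},
    {"xyz": [0,0,0],"dr": [0,0,0],"fingers": -1},
  ],
)

```text
t: 17.0
tool_pos: [0.5113, 0.1888, 0.0261]
orientation: [-3.142, -0.0, 0.462]
ft_force: [-3.0, -0.9, 7.0]
finger_gap: 0.551
grasp_force: 66.9
```

play_rows(
  plan=[
    {"xyz": [0,0,0.03],"dr": [0,0,0],"fingers": -1},
    {"xyz": [0,0,0],"dr": [0,0,0],"fingers": -1},
  ],
)

```text
t: 17.25
tool_pos: [0.5114, 0.1888, 0.026]
orientation: [3.142, 0.0, 0.462]
ft_force: [-8.6, -2.8, 14.9]
finger_gap: 0.551
grasp_force: 67.9
```

Floor contact at TCP 0.026, as expected. I'll relieve the load, open and retreat.

play_rows(
  plan=[
    {"xyz": [0,0,-0.06],"dr": [0,0,0],"fingers": -1},
    {"xyz": [0,0,0],"dr": [0,0,0],"fingers": -0.1},
    {"xyz": [0,0,0],"dr": [0,0,0],"fingers": 0.4},
    {"xyz": [0,0,0],"dr": [0,0,0],"fingers": 0.8},
    {"xyz": [0,0,0],"dr": [0,0,0],"fingers": 0.8},
    {"xyz": [0,0,-0.3],"dr": [0,0,0],"fingers": 0.8},
    {"xyz": [0,0,-0.7],"dr": [0,0,0],"fingers": 0.8},
    {"xyz": [0,0,-1],"dr": [0,0,0],"fingers": 0.8},
    {"xyz": [0,0,-1],"dr": [0,0,0],"fingers": 0.8},
    {"xyz": [0,0,-1],"dr": [0,0,0],"fingers": 0.8},
  ],
)

```text
t: 18.5
tool_pos: [0.5112, 0.1887, 0.1479]
orientation: [3.141, -0.001, 0.462]
ft_force: [0.1, -0.4, 0.4]
finger_gap: 0.898
grasp_force: 0.0
```

play_rows(
  plan=[
    {"xyz": [0,0,-1],"dr": [0,0,0],"fingers": 0.8},
    {"xyz": [-0.9,0,-0.5],"dr": [0,0,0],"fingers": 0.8},
    {"xyz": [-0.9,0,0],"dr": [0,0,0],"fingers": 0.8},
    {"xyz": [-0.9,0,0],"dr": [0,0,0],"fingers": 0.8},
    {"xyz": [-0.5,0,0],"dr": [0,0,0],"fingers": 0.8},
    {"xyz": [0,0,0],"dr": [0,0,0],"fingers": 0.8},
    {"xyz": [0,0,0],"dr": [0,0,0],"fingers": 0.8},
  ],
)

```text
t: 19.38
tool_pos: [0.4258, 0.1462, 0.1917]
orientation: [3.141, -0.001, 0.462]
ft_force: [0.0, -0.7, 0.1]
finger_gap: 0.9
grasp_force: 0.0
```

```bash
python3 - <<'E'
from h import *
c=grab("side");P=pts(c);im=c["pixels"]
cv2.imwrite("pics/end.png",im[80:460,180:560,::-1])
hsv=cv2.cvtColor(im,cv2.COLOR_RGB2HSV)
m=(hsv[...,0]>10)&(hsv[...,0]<30)&(hsv[...,1]>110)&(np.hypot(P[...,0]-.512,P[...,1]-.188)<.08)&(P[...,2]>.01)
T=m&(abs(P[...,2]-np.percentile(P[m][:,2],80))<.006);print(m.sum(),P[T].mean(0).round(4),np.percentile(P[m][:,2],[5,50,95]))
for n,p in dict(jar=(364,386),med=(302,133),carton=(287,287)).items(): print(n,np.median(P[p[1]-3:p[1]+4,p[0]-3:p[0]+4].reshape(-1,3),0).round(3))
E
python3 s.py
```

```text
307 [0.5107 0.1879 0.036 ] [0.0219678  0.03527656 0.3410908 ]
jar [0.578 0.364 0.084]
med [ 0.594 -0.385  0.11 ]
carton [0.725 0.057 0.045]
t=19.425 tool_pos=[0.4258, 0.1462, 0.1916] orientation=[3.1414, -0.0008, 0.4618] ft_force=[0.599, -0.5419, 0.283] wrist_torque=[-0.0404, 0.0135, 0.0103] finger_gap=0.8978332290270471 grasp_force=0.0
1.3256250510095493
```

View pics/end.png

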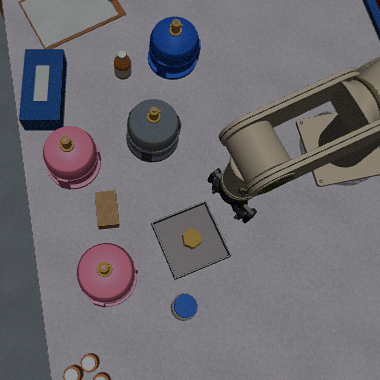

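The cap stands upright at (192,239) in the middle of the tray, with its top at z = 0.036. The gripper is clear, and the jar, medicine bottle and carton have not moved.

```bash
python3 -c "
from rig import bot;print(bot.finish_job())"
```

```text
the job is handed in; nothing more can be done
None
```

The brass cap is unscrewed clockwise, lifted off and standing upright in the middle of the grey tray; the other things are where they stood, and the job was handed in at about 19 s (no verdict was returned).

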